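# Set a side-grip transfer to a sample jar with its star wheel

### The arm

A 6-joint arm with a two-finger parallel gripper is mounted at the origin on the work surface. World frame = base frame: x ahead of the robot, y to its left, z up, the work surface at z = 0. Lengths are in m, angles in rad, forces in N, time in s.
With the tool pointing down it reaches from about 0.25 to 0.8 m from the base axis. Payload 3.9 kg.
Tool frame: the origin (TCP) lies at the very end of the fingers, on their centre line; the grasp point (between the pads) lies 19 mm behind it; z points along the fingers, y is the line along which they close (so a half turn about z gives the same grasp; the last joint's range is limited). The gripper opens to 85 mm and grips with 20 to 120 N. Pads are 22 mm wide; open, the fingers measure 114 mm over their backs; the gripper's body (76 mm by 85 mm) begins 54 mm behind the grasp point. The pads swing forward as they close: fully open they stand 13 mm farther back than shut.
Start: joints at [-1.212, 0.26, -0.138, 1.173, 0, 1.571], TCP at [0.184, -0.492, 0.231] pointing down, gripper open.
Joint ranges: [-2.78, 2.78], [-0.83, 1.72], [-1.28, 1.37], [-1.9, 2.12], [-1.57, 1.48], [-3.14, 3.14]. Speed limits (rad/s): [2.57, 2.57, 3.14, 3.14, 3.14, 3.14].

### API

Orientations are given as [roll, pitch, yaw] about the fixed x, y, z axes, in that order (R = Rz(yaw) Ry(pitch) Rx(roll)).
In Python, from bench import * gives the robot as it stands. The module is installed in compiled form; this text tells all that it offers.
- The arm moves only by the tool drive_tool, never from a script. Its argument "plan" is text: rows parted by semicolons, each of 6 numbers parted by spaces: the shift along the tool's x, y, z normalised to -1 to 1, where 1 is 0.04 m, then the turn, a rotation vector about the tool's x, y, z normalised to -1 to 1, where 1 is 4 degrees. A call has 1 to 12 rows; each row shifts and turns the commanded pose from where the row before left it, along the tool's axes as they then stand; what a row does not reach is not made up. A row lasts 1/8 s, in which the tool goes at most 62.5 mm and 10.7 degrees, less where a joint would pass 70% of its speed; a pose out of reach is approached as far as the arm can. A call with a number of a shift or a turn outside -1 to 1 is refused whole. A call with a gripper value outside its range is refused whole. "claw" is the opening, from -1 (shut) to 1 (fully open), set as the call begins (left out, the last holds). The fingers move at their own pace and stop on an object; "newtons" is the grip in N (left out, the last holds). Time passes only in rows, so rows that do not move let the fingers close. It gives the time, the measured TCP pose, the force, the opening and the grip force at its end, in the units of the state.
- observe(): the state, without advancing time (a new reading comes with each control period).
- get_image(name): name is "scene" or "side" or "wrist"; returns the picture (384x512x3 uint8, red, green, blue); there is no depth.
- get_calibration(name): a dict with "mtx" (3x3 intrinsics, pixels), "dist_coeffs" ([k1, k2, p1, p2, k3] as OpenCV has them; the pictures are not rectified), "pose" (4x4, takes a point from camera to world coordinates); the wrist camera has in their place "mount" (4x4, takes a point from camera to tool coordinates, whose origin is the TCP and whose axes are the flange's). Camera axes: x right, y down, z forward; pixel columns grow to the right and rows downward; lengths in m; the calibration is good to about 2 mm. A picture is of the moment at which its call begins: read the wrist's pose just before it. get_calibration takes no time and is no camera call.
- finish_job(): hands the job in; it is judged then, once.
The state is a dict: "clock": time; "joint_positions": joint angles; "joint_velocities": joint speeds; "joint_efforts": joint torques, N m; "position": TCP position; "tcp_rot": TCP orientation; "contact_force": force on the tool from outside, world axes, zero at the start; "moment": the same for the moment, N m; "gripper_width": finger opening in m; "grasp_force": force on a finger pad.
Only numpy, scipy, OpenCV 4.12 (cv2) and the standard library are available. Lean on these libraries where they do the work, as an engineer would, in place of code of your own. Each camera call takes 0.05 s, during which the arm holds its last target. There are 200 camera calls.

### The job

Set the side-grip transfer for the new jar: stand the sample jar (the medium one on the bench, neither the squat nor the slim one) upright on the white slide plate between the two grip belts, midway along them, and let go of it. Then wind the near belt in with its star wheel, spoke by spoke anticlockwise, until the belts hold the jar with a light but definite nip. The jar is thin plastic, so stop as soon as the wheel stiffens; never push the belt itself, and leave the other jar, the bottle and the spanner where they are.

Things in the scene. Friction and masses are not known exactly. Their poses are not given: they have to be found in the camera images.
- jar: the sample jar, loose, 150 to 310 g: white plastic, straight-sided, 62 mm in diameter up to 78 mm height, short shoulder, grey ribbed screw cap 52 mm in diameter; 106 mm tall in all. Origin at the centre of its underside, z up. Thin-walled: the belts must press it with 6 N at least to carry it, about 15 N is right, over 40 N crushes it.
- squat: a bystander of the same make: squat jar 84 mm in diameter, 60 mm tall, which may have changed places with the sample jar. Origin at the centre of its underside.
- slim: a bystander of the same make: slim bottle 42 mm in diameter, 133 mm tall. Origin at the centre of its underside.
- spanner: a bystander: spanner 170 mm long, lying on the bench to the right of the machine; origin under its middle, x along it.
- base: the side-grip transfer, place and yaw vary: base plate 300 mm in x, from y = -280 to 105 mm, 12 mm thick. Origin on the bench below the middle of the slot. x runs along the belts, y across the slot from the near to the far belt. The far belt's face is at about y = 36 mm but set by its own screw: up to 8 mm off. A gear housing 110 x 75 mm, 100 mm high (boss 122), stands under the wheel.
- belt: the near, moving grip belt. Origin on its rubber face, mid-length, at bench height; axes as base; it slides in base y, face at y = -76 mm + 16 mm x wheel angle (rad). Both belts are black rubber-ribbed heads 208 mm long, 44 mm thick, rubber 40 to 86 mm above the bench, bolts up to 101 mm. The slot is 92 to 120 mm wide at the start. Its ribs yield 1 mm per 9 N.
- nest (a point): point on top of the white slide plate, in the middle of the slot, 24 mm above the bench; axes as base. The jar shall stand on this plate, midway along the belts (30 mm off along them is allowed), anywhere across the slot.
- wheel_axis (a point): point on the star wheel's vertical axis at the height of its four spokes, 160 mm above the bench, 185 mm from the nest in the base's -y; axes as base. Hub 52 mm in diameter, its top 15 mm above the spokes' centre line. Nothing else under the spokes is higher than 122 mm.
- spoke (a point): outer end of one of the four level spokes (106 mm from the axis); the others follow at 90 degrees. Steel bars 12 mm thick, with black grips 21 mm thick over the outer 36 mm.
- star (a joint): star wheel angle (rad), growing anticlockwise from above, which drives the near belt in. Starts at 0 to 0.7, stop at 4.4; at 0 the spokes point along base +x, +y, -x, -y. A brake holds it where left: 0.45 N m, some 5.6 N at 80 mm from the axis. Each newton on the jar adds 0.016 N m: 14 N makes the push half as hard again, 28 N (some 0.2 rad past the bite) doubles it.
Not all that is in view belongs to the job. What is shaped like the jar but green or pink is not meant.

How it is judged:
On the way, in this order (a step that is already met when the one before it is completed fails the run):
1. the sample jar stands upright on the slide plate between the belts, midway along them, let go (x of jar in the frame of nest between -0.03 and 0.03 m and y of jar in the frame of nest between -0.06 and 0.03 m and z of jar in the frame of nest below 0.004 m and angle between jar's own z axis and vertical below 0.1 rad and contact force between the fingers and jar below 0.1 N), for 0.2 s.
2. the belts nip the jar with at least 6 N (contact force between belt and jar above 6 N), for 0.2 s.
At the end, for the whole second after the job is handed in: the jar stands upright (within 0.1 rad) on the slide plate, within 30 mm of midway along the belts, nipped between them with at least 6 N, the wheel at rest (x of jar in the frame of nest between -0.03 and 0.03 m and z of jar in the frame of nest between -0.005 and 0.005 m and angle between jar's own z axis and vertical below 0.1 rad and contact force between belt and jar above 6 N and velocity of joint star between -0.05 and 0.05 rad/s); the robot touches nothing.
It fails at once if the belts crush the jar (more than 40 N) (contact force between belt and jar above 40 N).
It fails at once if the near belt is pushed by the robot instead of the wheel (more than 8 N) (contact force between any of the fingers, the arm and belt above 8 N).
It fails at once if another thing is shifted by more than 30 mm (distance of any of squat, slim, spanner from where it was at the start of the episode above 0.03 m).
It also fails if it takes over 72 s, if anything falls off the work surface, if the arm or the gripper's body presses on something with over 40 N, if the wrist force passes 120 N, or if a joint passes its speed limit or range.

## Working session

There is one attempt and no reset: what is moved stays moved. The work goes in short steps, Python scripts to look and compute and a tool call to move; the robot and the scene stay as the last step left them, time stands still between calls to the robot, and variables do not carry over. Pictures are saved under pics/ and viewed, at most 10 in all, crops included, and the job is handed in when it is done.

Besides the shell and the picture viewer there is one more tool, called by a JSON object that holds its "name" and its "arguments". drive_tool: Moves the arm, as the interface text tells. Its arguments: {"type":"object","properties":{"plan":{"type":"string"},"claw":{"type":"number"},"newtons":{"type":"number"}},"required":["plan"]}

```bash
mkdir -p pics; cat > h.py <<'E'
import numpy as np,cv2
from bench import *
from scipy.spatial.transform import Rotation as R
def save(n,f,crop=None,s=1):
    im=get_image(n)[:,:,::-1]
    cv2.imwrite('pics/raw_'+f,im)
    if crop: x0,y0,x1,y1=crop; im=im[y0:y1,x0:x1]
    cv2.imwrite('pics/'+f,cv2.resize(im,None,fx=s,fy=s,interpolation=cv2.INTER_CUBIC))
def campose(n,o=None):
    c=get_calibration(n)
    if n!='wrist': return c,np.array(c['pose'])
    T=np.eye(4);T[:3,:3]=R.from_euler('xyz',o['tcp_rot']).as_matrix() if np.size(o['tcp_rot'])==3 else 0;T[:3,3]=o['position']
    return c,T@np.array(c['mount'])
def ray(n,uv,z,o=None):
    c,T=campose(n,o)
    p=cv2.undistortPoints(np.array(uv,float).reshape(-1,1,2),np.array(c['mtx']),np.array(c['dist_coeffs'])).reshape(-1,2)
    d=np.c_[p,np.ones(len(p))]@T[:3,:3].T
    t=(np.array(z)-T[2,3])/d[:,2]
    return T[:3,3]+d*t[:,None]
def proj(n,P,o=None):
    c,T=campose(n,o);Ti=np.linalg.inv(T)
    return cv2.projectPoints(np.array(P,float).reshape(-1,1,3),cv2.Rodrigues(Ti[:3,:3])[0],Ti[:3,3],np.array(c['mtx']),np.array(c['dist_coeffs']))[0].reshape(-1,2)
E
python3 - <<'E'
from h import *
o=observe();print(o)
for n in('scene','side'): save(n,n+'0.png',s=1.5);print(n,campose(n)[1].round(2).tolist())
print(get_calibration('wrist')['mount'])
E
```

```text
{'clock': 0.0, 'joint_positions': array([-1.21197478e+00,  2.60674608e-01, -1.39392500e-01,  1.17266929e+00,
        2.86325626e-05,  1.57081838e+00]), 'joint_velocities': array([-0.00098562,  0.00056563,  0.00055337,  0.00054933, -0.00198736,
       -0.00098544]), 'joint_efforts': array([ 2.80013874e-04, -4.05680966e+01,  2.53920937e+01,  1.86970172e-02,
       -3.22390110e-05, -3.79512571e-06]), 'position': array([ 0.18413481, -0.49092407,  0.23046095]), 'tcp_rot': array([-3.13965258e+00, -2.85897280e-05,  3.58799443e-01]), 'contact_force': array([ 0.0912432 ,  0.00589907, -0.49381953]), 'moment': array([-0.04548986, -0.01690611, -0.04895999]), 'grasp_force': 0.0, 'gripper_width': 0.08542764796348307}
scene [[-0.3, 0.67, -0.68, 1.47], [0.96, 0.22, -0.2, 0.26], [0.02, -0.71, -0.71, 1.04], [0.0, 0.0, 0.0, 1.0]]
side [[1.0, -0.05, 0.03, 0.52], [-0.05, -0.75, 0.66, -0.86], [-0.01, -0.66, -0.75, 1.14], [0.0, 0.0, 0.0, 1.0]]
[[ 2.10935506e-04 -9.63086346e-01 -2.69192582e-01  6.83005009e-02]
 [ 9.99999791e-01  3.67692506e-04 -5.31902364e-04  3.96642932e-05]
 [ 6.11247999e-04 -2.69192413e-01  9.63086222e-01 -1.43265938e-01]
 [ 0.00000000e+00  0.00000000e+00  0.00000000e+00  1.00000000e+00]]
```

View pics/scene0.png

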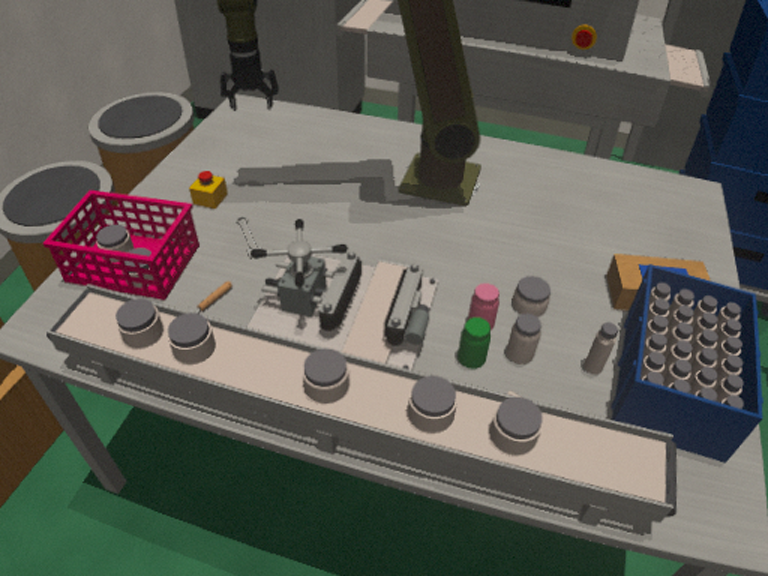

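View pics/side0.png

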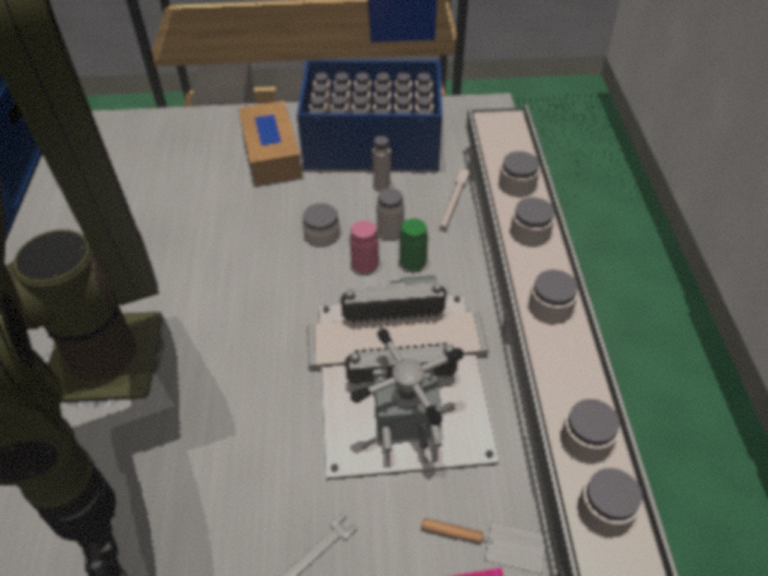

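The scene shows the sample jar at scene (525,338), side (390,215) (1.5x pixels). The squat jar is at side (321,223), the slim bottle at (381,165), and the pink and green decoys at (364,247) and (413,245). The machine's wheel hub is at side (407,371). Next I'll measure these and confirm the jar in a crop.

```bash
python3 - <<'E'
from h import *
S=1/1.5
def q(n,l,z): 
    P=ray(n,np.array(l)*S,z);print(n,P.round(3).tolist());return P
q('side',[(391,198),(321,213),(381,141),(364,231),(414,227)],[.106,.06,.133,.1,.1])
q('scene',[(527,322),(533,287),(609,328),(486,293),(476,327)],[.106,.06,.133,.1,.1])
h=q('side',[(407,367)],[.175]);q('scene',[(299,245)],[.175])
s=q('side',[(384,336),(457,355),(433,414),(358,395)],[.16]*4)
q('scene',[(299,224),(342,248),(257,253)],[.16]*3)
print(s.mean(0),np.degrees(np.arctan2(*(s-s.mean(0))[:,[1,0]].T)),np.linalg.norm(s-s.mean(0),axis=1))
# plate corners near, bolts
p=q('side',[(328,473),(496,462)],[.012]*2);d=p[1]-p[0];print('yaw',np.degrees(np.arctan2(d[1],d[0])),np.linalg.norm(d))
im=cv2.imread('pics/raw_side0.png')[110:330,190:350];im2=cv2.imread('pics/raw_scene0.png')[140:260,150:450]
cv2.imwrite('pics/c1.png',cv2.resize(im,None,fx=2.7,fy=2.7,interpolation=cv2.INTER_CUBIC))
cv2.imwrite('pics/c2.png',cv2.resize(im2,None,fx=2.6,fy=2.6,interpolation=cv2.INTER_CUBIC))
E
```

```text
side [[0.587, 0.309, 0.106], [0.432, 0.321, 0.06], [0.575, 0.475, 0.133], [0.525, 0.216, 0.1], [0.63, 0.221, 0.1]]
scene [[0.588, 0.315, 0.106], [0.432, 0.316, 0.06], [0.578, 0.478, 0.133], [0.526, 0.217, 0.1], [0.629, 0.216, 0.1]]
side [[0.583, -0.186, 0.175]]
scene [[0.584, -0.19, 0.175]]
side [[0.55, -0.108, 0.16], [0.67, -0.156, 0.16], [0.619, -0.268, 0.16], [0.501, -0.225, 0.16]]
scene [[0.502, -0.226, 0.16], [0.549, -0.105, 0.16], [0.622, -0.274, 0.16]]
[ 0.58504722 -0.18907776  0.16      ] [ 113.38658507   21.25907047  -66.91439233 -156.81687327] [0.08860417 0.09152624 0.08553076 0.09101443]
side [[0.442, -0.284, 0.012], [0.733, -0.281, 0.012]]
yaw 0.5783737990544858 0.29047249168750355
```

View pics/c1.png

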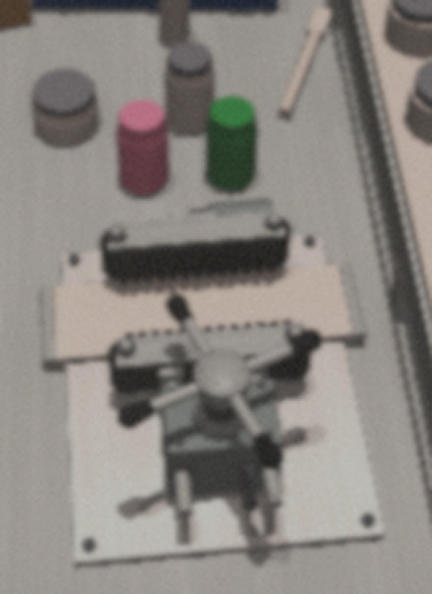

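View pics/c2.png

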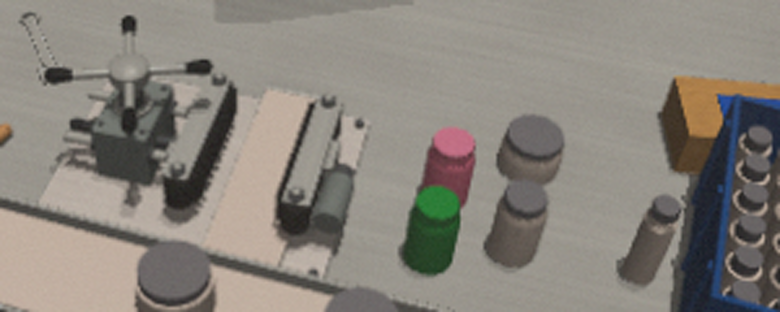

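The crops confirm it: the white jar with the grey cap at c1 (190,88) stands behind the pink and green decoys, with the squat jar to its left and the slim bottle behind. Next I'll measure the base frame from the plate bolts at c1 (89,545), (368,520), (73,260) and (310,242).

```bash
python3 - <<'E'
from h import *
f=lambda l:np.array(l)/2.7+[190,110]
g=lambda l:np.array(l)/2.6+[150,140]
P=ray('side',f([(89,545),(368,520),(73,260),(310,242)]),.013);print(P.round(3).tolist())
for a,b in((0,1),(2,3),(0,2),(1,3)):
    d=P[b]-P[a];print(np.degrees(np.arctan2(d[1],d[0])),np.linalg.norm(d))
# belt bolts
B=ray('side',f([(117,234),(276,222),(125,345),(294,330)]),.1);print(B.round(3).tolist())
B2=ray('scene',g([(329,100),(295,194),(218,78),(178,170)]),.1);print(B2.round(3).tolist())
for B in (B,B2):
  for i in(0,2): d=B[i+1]-B[i];print(np.degrees(np.arctan2(d[1],d[0])),np.linalg.norm(d))
S=ray('side',f([(177,305),(308,342),(266,450),(135,412)]),.16);H=ray('side',f([(222,366)]),.175)
print(S.round(3).tolist(),H,np.degrees(np.arctan2(*(S-S.mean(0))[:,[1,0]].T)),S.mean(0))
for yw in (3,5,7):
  a=np.radians(yw);print(yw,np.array([.584,-.188])+.185*np.array([-np.sin(a),np.cos(a)]))
E
```

```text
[[0.453, -0.275, 0.013], [0.724, -0.265, 0.013], [0.439, 0.081, 0.013], [0.711, 0.091, 0.013]]
2.1081867530902447 0.27028833987189255
1.9566834586836546 0.2720787948528263
92.36170049481743 0.3566114497332111
92.07411595554656 0.35588858344545937
[[0.492, 0.042, 0.1], [0.663, 0.048, 0.1], [0.496, -0.105, 0.1], [0.666, -0.097, 0.1]]
[[0.497, 0.049, 0.1], [0.667, 0.053, 0.1], [0.503, -0.102, 0.1], [0.674, -0.093, 0.1]]
1.9872099157542396 0.17106454665098214
2.6107281801008244 0.16955254903257846
1.4361195848042345 0.1696922787607912
3.1069462818757323 0.17172043832883485
[[0.549, -0.104, 0.16], [0.669, -0.156, 0.16], [0.618, -0.27, 0.16], [0.505, -0.223, 0.16]] [[ 0.58545299 -0.18835557  0.175     ]] [ 113.35395682   21.13345294  -67.97399622 -156.59017601] [ 0.5851243  -0.18816034  0.16      ]
3 [ 0.57431785 -0.00325354]
5 [ 0.56787619 -0.00370398]
7 [ 0.56145417 -0.00437896]
```

{"name": "drive_tool", "arguments": {"plan": "0 0 0 0 0 -1;0 0 0 0 0 -1;0 0 0 0 0 -1;0 0 0 0 0 -1;0 0 0 0 0 -1;0 0 0 0 0 -1;0 0 0 0 0 -1;0 0 0 0 0 -1;0 0 0 0 0 -1;0 0 0 0 0 -1;0 0 0 0 0 -1;0 0 0 0 0 -1", "claw": 1, "newtons": 30}}

```text
clock: 1.6
position: [0.1842, -0.4912, 0.2308]
tcp_rot: [-3.141, -0.001, 1.199]
contact_force: [0.6, 0.3, 0.3]
gripper_width: 0.0855
grasp_force: 0.0
```

{"name": "drive_tool", "arguments": {"plan": "0 0 0 0 0 -1;0 0 0 0 0 -1;0 0 0 0 0 -1;0 0 0 0 0 -1;0 0 0 0 0 -1;0 0 0 0 0 -0.9;0 1 0 0 0 0;0 1 0 0 0 0;0 1 0 0 0 0;0 1 0 0 0 0;1 1 0 0 0 0;1 1 0 0 0 0"}}

```text
clock: 3.1
position: [0.4221, -0.4015, 0.2304]
tcp_rot: [-3.141, -0.001, 1.608]
contact_force: [1.0, -0.1, -0.6]
gripper_width: 0.0854
grasp_force: 0.0
```

{"name": "drive_tool", "arguments": {"plan": "1 0.5 0 0 0 0;1 0.5 0 0 0 0;1 0.3 0 0 0 0;1 0.3 0 0 0 0;1 0.3 0 0 0 0;1 0.3 0 0 0 0;1 0.3 0 0 0 0;1 0.3 0 0 0 0;1 0.3 0 0 0 0;1 0.3 0 0 0 0;1 0.3 0 0 0 0;1 0.3 0 0 0 0"}}

```text
clock: 4.6
position: [0.5629, 0.0844, 0.2308]
tcp_rot: [-3.141, 0.0, 1.609]
contact_force: [0.6, 1.1, 0.5]
gripper_width: 0.0853
grasp_force: 0.0
```

{"name": "drive_tool", "arguments": {"plan": "1 0.2 0 0 0 0;1 0.2 0 0 0 0;1 0.2 0 0 0 0;1 0.2 0 0 0 0;1 0.05 0 0 0 0;0.7 0 0 0 0 0;0 0 0 0 0 0;0 0 0 0 0 0"}}

```text
clock: 5.6
position: [0.5881, 0.3116, 0.2308]
tcp_rot: [-3.141, 0.001, 1.608]
contact_force: [-0.5, -0.9, -0.7]
gripper_width: 0.0855
grasp_force: 0.0
```

```bash
python3 - <<'E'
from h import *
o=observe();print(o['position'],o['tcp_rot'])
save('wrist','w1.png',s=1.5)
print(proj('wrist',[(.588,.312,.106),(.588,.312,0)],o)*1.5)
E
```

```text
[0.58809233 0.31162847 0.23075551] [-3.14055969e+00  1.07872402e-03  1.60840998e+00]
[[383.04570302 276.04031426]
 [383.14206021 248.21877331]]
```

View pics/w1.png

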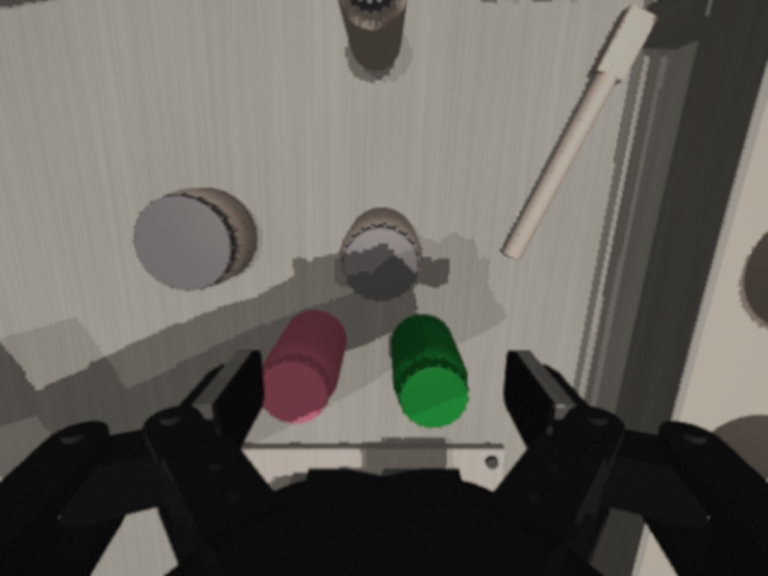

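The jar is between the fingers' columns, with its cap disc centred at about (380,263) in w1. That is a little farther in y than predicted.

```bash
python3 - <<'E'
from h import *
o=observe()
print(ray('wrist',np.array([(380,263)])/1.5,.106,o))
print(ray('wrist',np.array([(300,395),(433,400)])/1.5,.1,o))
E
```

```text
[[0.5857622 0.320661  0.106    ]]
[[0.5284004  0.21420574 0.1       ]
 [0.63007058 0.21367407 0.1       ]]
```

{"name": "drive_tool", "arguments": {"plan": "0.12 0 1 0 0 0;0 0 1 0 0 0;0 0 1 0 0 0;0 0 1 0 0 0;0 0 0.63 0 0 0;0 0 0 0 0 0;0 0 0 0 0 0"}}

```text
clock: 6.52
position: [0.5891, 0.3167, 0.0474]
tcp_rot: [3.14, -0.001, 1.607]
contact_force: [0.5, -0.3, 0.6]
gripper_width: 0.0856
grasp_force: 0.0
```

{"name": "drive_tool", "arguments": {"plan": "0 0 0 0 0 0;0 0 0 0 0 0;0 0 0 0 0 0;0 0 0 0 0 0;0 0 0 0 0 0;0 0 0 0 0 0", "claw": -1, "newtons": 30}}

```text
clock: 7.28
position: [0.5883, 0.3174, 0.048]
tcp_rot: [3.14, -0.001, 1.609]
contact_force: [-3.4, -0.8, 6.5]
gripper_width: 0.0614
grasp_force: 32.5
```

{"name": "drive_tool", "arguments": {"plan": "0 0 -0.5 0 0 0;0 0 -1 0 0 0;0 0 -1 0 0 0;0 0 -1 0 0 0;0 0 -0.4 0 0 0;-0.6 -0.1 0 0 0 0;-1 -0.1 0 0 0 0;-1 -0.1 0 0 0 0;-1 -0.1 0 0 0 0;-1 -0.1 0 0 0 0;-1 -0.07 0 0 0 0;-1 0 0 0 0 0"}}

```text
clock: 8.78
position: [0.575, 0.051, 0.2023]
tcp_rot: [3.141, 0.0, 1.609]
contact_force: [0.2, 1.1, -2.7]
gripper_width: 0.0612
grasp_force: 34.1
```

{"name": "drive_tool", "arguments": {"plan": "-1 0 0 0 0 0;-0.5 0 0 0 0 0;-0.2 0 0 0 0 0;0 0 0 0 0 0;0 0 0 0 0 0"}}

```text
clock: 9.4
position: [0.5779, -0.0145, 0.2021]
tcp_rot: [-3.142, -0.001, 1.61]
contact_force: [-0.1, 1.2, -2.4]
gripper_width: 0.0611
grasp_force: 34.1
```

```bash
python3 - <<'E'
from h import *
o=observe();print(o['position'],o['tcp_rot'],o['gripper_width'])
save('side','s2.png',(190,130,350,330),2.7)
E
```

```text
[ 0.57790946 -0.01445082  0.20207031] [-3.14150491e+00 -5.73834470e-04  1.60989175e+00] 0.06113638148650495
```

View pics/s2.png

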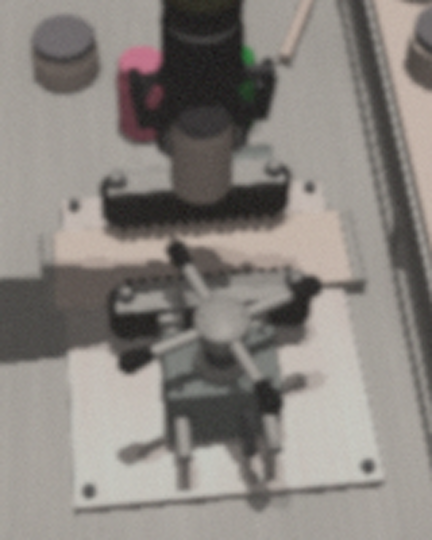

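The jar hangs upright over the slot, its front lower edge at s2 (203,203). The far belt's lower face edge runs (113,232)–(285,218).

```bash
python3 - <<'E'
from h import *
f=lambda l:np.array(l)/2.7+[190,130]
P=ray('side',f([(203,203),(173,188),(232,188),(113,230),(285,215),(117,183),(276,171)]),[.154,.154,.154,.04,.04,.1,.1])
a=.037;n=np.array([.578,-.004])
for p in P:
    d=p[:2]-n;print(p.round(4),(d@[np.cos(a),np.sin(a)]).round(4),(d@[-np.sin(a),np.cos(a)]).round(4))
E
```

```text
[ 0.5782 -0.0411  0.154 ] -0.0012 -0.0371
[ 0.5494 -0.0196  0.154 ] -0.0291 -0.0145
[ 0.6086 -0.0234  0.154 ] 0.0299 -0.0205
[0.4843 0.0219 0.04  ] -0.0927 0.0293
[0.6739 0.0308 0.04  ] 0.0971 0.0312
[0.4919 0.0375 0.1   ] -0.0845 0.0446
[0.6625 0.0434 0.1   ] 0.0862 0.0442
```

{"name": "drive_tool", "arguments": {"plan": "-0.12 0 0.6 0 0 0;0 0 0.9 0 0 0;0 0 0.9 0 0 0;0 0 0.6 0 0 0;0 0 0.2 0 0 0;0 0 0 0 0 0;0 0 0 0 0 0"}}

```text
clock: 10.32
position: [0.5793, -0.0202, 0.0754]
tcp_rot: [3.139, 0.0, 1.609]
contact_force: [-0.9, -0.2, -2.3]
gripper_width: 0.0612
grasp_force: 34.0
```

{"name": "drive_tool", "arguments": {"plan": "0 0 0.05 0 0 0;0 0 0.04 0 0 0;0 0 0 0 0 0"}}

```text
clock: 10.7
position: [0.5788, -0.0205, 0.072]
tcp_rot: [3.139, 0.0, 1.608]
contact_force: [-1.8, -0.1, 5.1]
gripper_width: 0.0612
grasp_force: 34.8
```

{"name": "drive_tool", "arguments": {"plan": "0 0 0 0 0 0;0 0 0 0 0 0;0 0 0 0 0 0;0 0 0 0 0 0;0 0 0 0 0 0", "claw": 1}}

```text
clock: 11.32
position: [0.5781, -0.0204, 0.0704]
tcp_rot: [-3.141, -0.0, 1.608]
contact_force: [-0.2, 0.2, -0.2]
gripper_width: 0.0852
grasp_force: 0.0
```

{"name": "drive_tool", "arguments": {"plan": "0 0 -0.4 0 0 0;0 0 -1 0 0 0;0 0 -1 0 0 0;0 0 -1 0 0 0;0 0 -0.8 0 0 0;0 0 0 0 0 0;0 0 0 0 0 0"}}

```text
clock: 12.2
position: [0.5779, -0.0204, 0.2387]
tcp_rot: [3.141, -0.0, 1.608]
contact_force: [-0.1, -0.2, -0.0]
gripper_width: 0.0855
grasp_force: 0.0
```

```bash
python3 - <<'E'
from h import *
o=observe();print(o['position'],o['tcp_rot'])
save('wrist','w3.png',s=1.5)
E
```

```text
[ 0.57785864 -0.02039176  0.23866975] [ 3.14145135e+00 -1.75804318e-05  1.60842713e+00]
```

View pics/w3.png

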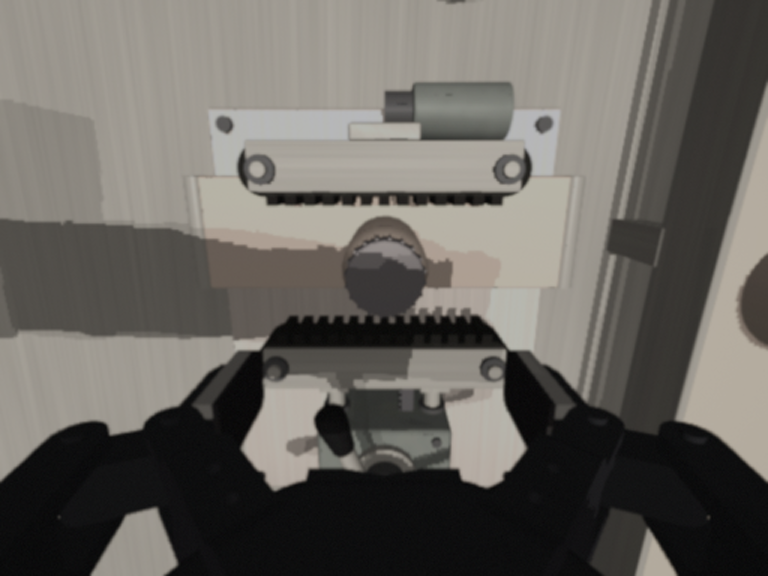

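The jar stands upright in the slot, cap at w3 (385,280), midway along the belts, with clear gaps on both sides. Next I'll shut the fingers and turn the tool so the peg faces a spoke.

{"name": "drive_tool", "arguments": {"plan": "0 0 0 0 0 1;0 0 0 0 0 1;0 0 0 0 0 1;0 0 0 0 0 1;0 0 0 0 0 1;0 0 0 0 0 1;0 0 0 0 0 1;0 0 0 0 0 1;0 0 0 0 0 1;0 0 0 0 0 1;0 0 0 0 0 1;0 0 0 0 0 1", "claw": -1}}

```text
clock: 13.75
position: [0.5771, -0.0204, 0.2369]
tcp_rot: [-3.139, 0.002, 0.768]
contact_force: [-0.1, 0.9, 1.0]
gripper_width: 0.0002
grasp_force: 0.0
```

{"name": "drive_tool", "arguments": {"plan": "0 0 0 0 0 1;0 0 0 0 0 1;0 0 0 0 0 1;0 0 0 0 0 1;0 0 0 0 0 1;0 0 0 0 0 1;0 0 0 0 0 1;0 0 0 0 0 1;0 0 0 0 0 1;0 0 0 0 0 1;0 0 0 0 0 1;0 0 0 0 0 1"}}

```text
clock: 15.25
position: [0.5768, -0.0287, 0.2372]
tcp_rot: [-3.134, 0.003, -0.054]
contact_force: [0.1, -0.1, 0.5]
gripper_width: -0.0002
grasp_force: 0.0
```

{"name": "drive_tool", "arguments": {"plan": "0 0 0 0 0 1;0 0 0 0 0 1;0 0 0 0 0 1;0 0 0 0 0 1;0 0 0 0 0 1;0 0 0 0 0 1;0 0 0 0 0 1;0 0 0 0 0 1;0 0 0 0 0 1;0 0 0 0 0 1;0 0 0 0 0 1;0 0 0 0 0 1"}}

```text
clock: 16.75
position: [0.5096, -0.2347, 0.2381]
tcp_rot: [-2.961, 0.079, -0.533]
contact_force: [0.1, 0.1, 0.3]
gripper_width: 0.0001
grasp_force: 0.0
```

{"name": "drive_tool", "arguments": {"plan": "0 0 0 0 0 1;0 0 0 0 0 1;0 0 0 0 0 1;0 0 0 0 0 0.9;0 0 0 0 0 0;0 0 0 0 0 0"}}

```text
clock: 17.5
position: [0.4693, -0.2901, 0.239]
tcp_rot: [-2.918, 0.131, -0.682]
contact_force: [-0.7, 0.2, -0.1]
gripper_width: 0.0003
grasp_force: 0.0
```

```bash
python3 - <<'E'
from h import *
o=observe();print(o['position'],o['tcp_rot'],o['joint_positions'],o['gripper_width'])
M=R.from_euler('xyz',o['tcp_rot']).as_matrix()
print((M.T@(np.array([.6767,-.1847,.147])-o['position'])/.04).round(2))
save('side','s4.png',(190,130,350,330),2.7)
E
```

```text
[ 0.46928467 -0.29009505  0.23900657] [-2.91758074  0.13055118 -0.68198762] [-0.68296408  0.3979256   0.05553838  1.3591808   0.22388469  3.14059972] 0.00027037017063236086
[ 2.64 -4.74  3.1 ]
```

View pics/s4.png

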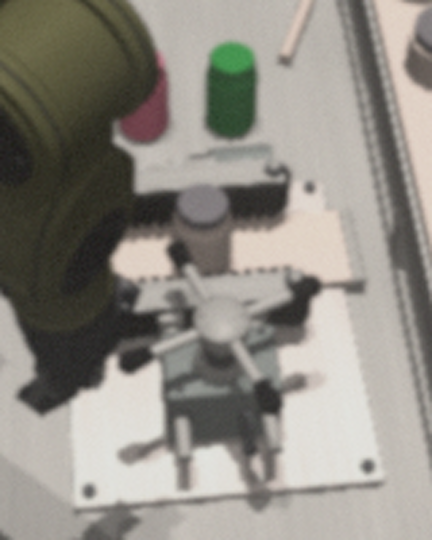

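The wheel, jar and belts are untouched, and the tool ended left of the wheel. The last joint hit its end at 3.14 because its sign runs opposite to yaw. I'll push the spoke at about -68° instead, at yaw 22°, which leaves the joint plenty of room.

```bash
cat >> h.py <<'E'
def delta(p,yaw):
    o=observe();M=R.from_euler('xyz',o['tcp_rot']);T=R.from_euler('xyz',[np.pi,0,yaw])
    print('rotvec/4deg',(np.degrees((M.inv()*T).as_rotvec())/4).round(2),'shift final axes/.04',(T.as_matrix().T@(np.array(p)-o['position'])/.04).round(2))
E
python3 - <<'E'
from h import *
delta([.588,-.28,.239],.393)
E
```

```text
rotvec/4deg [ -3.89  -0.04 -15.51] shift final axes/.04 [2.83 0.91 0.  ]
```

{"name": "drive_tool", "arguments": {"plan": "0 0 0 -0.25 0 -1;0 0 0 -0.25 0 -1;0 0 0 -0.25 0 -1;0 0 0 -0.25 0 -1;0 0 0 -0.25 0 -1;0 0 0 -0.25 0 -1;0 0 0 -0.25 0 -1;0 0 0 -0.25 0 -1;0 0 0 -0.25 0 -1;0 0 0 -0.25 0 -1;0 0 0 -0.25 0 -1;0 0 0 -0.25 0 -1"}}

```text
clock: 19.05
position: [0.4697, -0.2894, 0.2392]
tcp_rot: [-3.082, 0.004, 0.151]
contact_force: [0.5, 0.8, -0.6]
gripper_width: 0.0001
grasp_force: 0.0
```

{"name": "drive_tool", "arguments": {"plan": "0 0 0 -0.25 0 -1;0 0 0 -0.25 0 -1;0 0 0 -0.25 0 -1;0 0 0 -0.14 0 -0.51;0 0 0 0 0 0;0 0 0 0 0 0"}}

```text
clock: 19.8
position: [0.4694, -0.2902, 0.2392]
tcp_rot: [3.14, -0.003, 0.392]
contact_force: [-0.1, -0.0, -0.7]
gripper_width: 0.0001
grasp_force: 0.0
```

```bash
python3 - <<'E'
from h import *
o=observe();print(o['position'],o['tcp_rot'])
delta([.588,-.28,.239],.393)
E
```

```text
[ 0.46935678 -0.29017982  0.239164  ] [ 3.13996434e+00 -2.75188214e-03  3.91731069e-01]
rotvec/4deg [ 0.02 -0.04 -0.02] shift final axes/.04 [2.84 0.9  0.  ]
```

{"name": "drive_tool", "arguments": {"plan": "1 0.5 0 0 0 0;1 0.4 0 0 0 0;0.84 0 0 0 0 0;0 0 0 0 0 0;0 0 0.8 0 0 0;0 0 0.8 0 0 0;0 0 0.7 0 0 0;0 0 0 0 0 0;0 0 0 0 0 0", "newtons": 40}}

```text
clock: 20.92
position: [0.5883, -0.2808, 0.1487]
tcp_rot: [3.139, -0.003, 0.391]
contact_force: [1.1, -0.6, 1.2]
gripper_width: 0.0001
grasp_force: 0.0
```

```bash
python3 - <<'E'
from h import *
o=observe();print(o['position'],o['tcp_rot'],o['contact_force'],o['moment'])
save('side','s5.png',(210,210,350,330),3.5)
E
```

```text
[ 0.58831342 -0.28076803  0.14871799] [ 3.13891091 -0.00338969  0.39136853] [ 1.06843958 -0.62708319  1.24985958] [ 0.03844422 -0.01214033 -0.02756849]
```

View pics/s5.png

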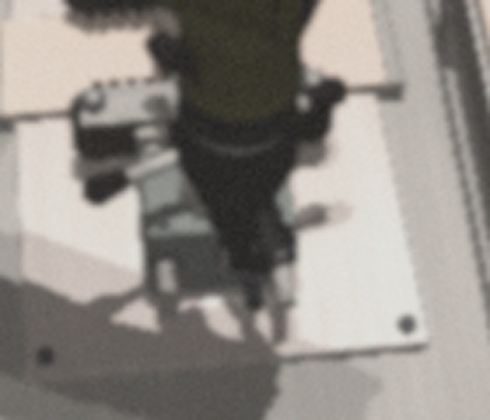

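The fingers are down at s5 (255,290), just on the clockwise side of the near spoke's grip. Starting the sweep.

{"name": "drive_tool", "arguments": {"plan": "0.1 0 0 0 0 0;0.1 0 0 0 0 0;0.1 0 0 0 0 0;0.15 0.03 0 0 0 -1;0.15 0.03 0 0 0 -1;0.15 0.03 0 0 0 -1;0.15 0.03 0 0 0 -1"}}

```text
clock: 21.85
position: [0.6213, -0.2695, 0.148]
tcp_rot: [3.139, 0.002, 0.673]
contact_force: [-5.3, -3.6, 3.2]
gripper_width: 0.0001
grasp_force: 2.6
```

```bash
cat >> h.py <<'E'
def st():
    o=observe();d=o['position'][:2]-np.array([.585,-.188]);r=np.hypot(*d);u=d/r;t=np.array([-u[1],u[0]]);f=np.array(o['contact_force'])
    print('t',round(o['clock'],2),'r',r.round(4),'ang',np.degrees(np.arctan2(d[1],d[0])).round(1),'yaw',np.degrees(o['tcp_rot'][2]).round(1),'z',o['position'][2].round(4),'Ft',(f[:2]@t).round(1),'Fr',(f[:2]@u).round(1),'Fz',f[2].round(1))
E
python3 -c "
from h import *
st()"
```

```text
t 21.85 r 0.0892 ang -66.0 yaw 38.5 z 0.148 Ft -6.3 Fr 1.1 Fz 3.2
```

{"name": "drive_tool", "arguments": {"plan": "0.15 0.03 0 0 0 -1;0.15 0.03 0 0 0 -1;0.15 0.03 0 0 0 -1;0.15 0.03 0 0 0 -1;0.15 0.03 0 0 0 -1;0.15 0.03 0 0 0 -1;0.15 0.03 0 0 0 -1;0.15 0.03 0 0 0 -1;0.15 0.03 0 0 0 -1;0.15 0.03 0 0 0 -1"}}

```text
clock: 23.1
position: [0.6643, -0.2277, 0.1481]
tcp_rot: [3.139, 0.004, 1.37]
contact_force: [-2.7, -3.8, 2.1]
gripper_width: -0.0003
grasp_force: 2.5
```

```bash
python3 -c "
from h import *
st()"
```

```text
t 23.1 r 0.0887 ang -26.6 yaw 78.5 z 0.1481 Ft -4.6 Fr -0.7 Fz 2.1
```

{"name": "drive_tool", "arguments": {"plan": "0.15 0.03 0 0 0 -1;0.15 0.03 0 0 0 -1;0.15 0.03 0 0 0 -1;0.15 0.03 0 0 0 -1;0.15 0.03 0 0 0 -1;0.15 0.03 0 0 0 -1;0.15 0.03 0 0 0 -1;0.15 0.03 0 0 0 -1;0.15 0.03 0 0 0 -1;0.15 0.03 0 0 0 -1;0.15 0.03 0 0 0 -1"}}

```text
clock: 24.48
position: [0.6693, -0.1625, 0.1482]
tcp_rot: [3.14, 0.007, 2.138]
contact_force: [0.3, -5.7, -0.2]
gripper_width: 0.0003
grasp_force: 2.7
```

```bash
python3 -c "
from h import *
st()"
```

```text
t 24.48 r 0.0881 ang 16.8 yaw 122.5 z 0.1482 Ft -5.6 Fr -1.4 Fz -0.2
```

{"name": "drive_tool", "arguments": {"plan": "0.15 0.03 0 0 0 -1;0.15 0.03 0 0 0 -1;0.075 0.015 0 0 0 -0.5;0.075 0.015 0 0 0 -0.5"}}

```text
clock: 24.98
position: [0.6619, -0.1456, 0.1481]
tcp_rot: [3.14, 0.007, 2.347]
contact_force: [2.9, -4.9, -0.6]
gripper_width: 0.0002
grasp_force: 2.7
```

```bash
python3 -c "
from h import *
st()"
```

```text
t 24.98 r 0.0878 ang 28.9 yaw 134.5 z 0.1481 Ft -5.7 Fr 0.2 Fz -0.6
```

{"name": "drive_tool", "arguments": {"plan": "0.075 0.015 0 0 0 -0.5;0.075 0.015 0 0 0 -0.5;0.075 0.015 0 0 0 -0.5"}}

```text
clock: 25.35
position: [0.6571, -0.1379, 0.1482]
tcp_rot: [3.14, 0.008, 2.452]
contact_force: [3.6, -4.9, 0.0]
gripper_width: -0.0003
grasp_force: 2.7
```

```bash
python3 -c "
from h import *
st()"
```

```text
t 25.35 r 0.0878 ang 34.8 yaw 140.5 z 0.1482 Ft -6.1 Fr 0.2 Fz 0.0
```

{"name": "drive_tool", "arguments": {"plan": "0.075 0.015 0 0 0 -0.5;0.075 0.015 0 0 0 -0.5;0.075 0.015 0 0 0 -0.5"}}

```text
clock: 25.72
position: [0.6514, -0.1307, 0.1482]
tcp_rot: [3.14, 0.008, 2.557]
contact_force: [3.4, -4.1, -2.1]
gripper_width: -0.0004
grasp_force: 2.7
```

```bash
python3 -c "
from h import *
st()"
```

```text
t 25.73 r 0.0877 ang 40.8 yaw 146.5 z 0.1482 Ft -5.3 Fr -0.1 Fz -2.1
```

{"name": "drive_tool", "arguments": {"plan": "0.075 0.015 0 0 0 -0.5;0.075 0.015 0 0 0 -0.5"}}

```text
clock: 25.98
position: [0.6472, -0.1263, 0.1482]
tcp_rot: [3.14, 0.008, 2.627]
contact_force: [5.0, -3.9, -0.6]
gripper_width: 0.0001
grasp_force: 2.7
```

```bash
python3 -c "
from h import *
st()"
```

```text
t 25.98 r 0.0876 ang 44.8 yaw 150.5 z 0.1482 Ft -6.3 Fr 0.8 Fz -0.6
```

{"name": "drive_tool", "arguments": {"plan": "0.075 0.015 0 0 0 -0.5;0.075 0.015 0 0 0 -0.5"}}

```text
clock: 26.22
position: [0.6427, -0.1221, 0.1482]
tcp_rot: [3.14, 0.009, 2.696]
contact_force: [4.0, -3.6, -1.6]
gripper_width: -0.0
grasp_force: 2.7
```

```bash
python3 -c "
from h import *
st();st()
save('scene','n1.png',(170,150,300,250),4)"
```

```text
t 26.23 r 0.0876 ang 48.8 yaw 154.5 z 0.1482 Ft -5.4 Fr -0.1 Fz -1.6
t 26.23 r 0.0876 ang 48.8 yaw 154.5 z 0.1482 Ft -5.4 Fr -0.1 Fz -1.6
```

View pics/n1.png

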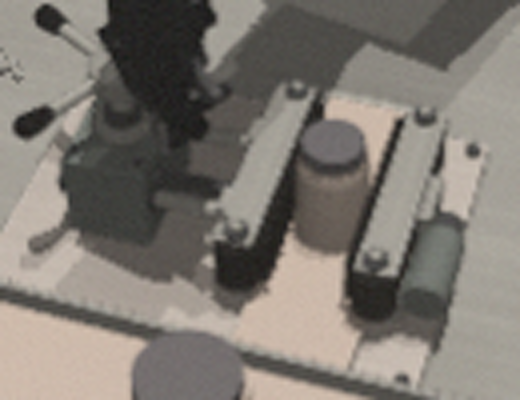

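The jar stands upright between the belts; bolts at n1 (297,91), (236,231) on the near belt and (426,117), (376,261) on the far one. Next I'll measure the remaining slot.

```bash
python3 - <<'E'
from h import *
B=ray('scene',np.array([(297,91),(236,231),(426,117),(376,261)])/4+[170,150],.1)
print(B.round(4).tolist()); n=np.array([-np.sin(.037),np.cos(.037)])
print((B[:,:2]-[.578,-.004])@n)
E
```

```text
[[0.5047, -0.0637, 0.1], [0.6732, -0.0578, 0.1], [0.5011, 0.0499, 0.1], [0.669, 0.0556, 0.1]]
[-0.05690503 -0.05728545  0.05670535  0.05618002]
```

{"name": "drive_tool", "arguments": {"plan": "0.075 0.015 0 0 0 -0.5;0.075 0.015 0 0 0 -0.5;0.075 0.015 0 0 0 -0.5;0.075 0.015 0 0 0 -0.5"}}

```text
clock: 26.78
position: [0.6326, -0.1146, 0.1482]
tcp_rot: [3.14, 0.008, 2.836]
contact_force: [6.6, -2.3, -1.7]
gripper_width: 0.0002
grasp_force: 3.1
```

```bash
python3 -c "
from h import *
st()"
```

```text
t 26.77 r 0.0874 ang 57.0 yaw 162.5 z 0.1482 Ft -6.8 Fr 1.7 Fz -1.7
```

{"name": "drive_tool", "arguments": {"plan": "0.075 0.015 0 0 0 -0.5;0.075 0.015 0 0 0 -0.5"}}

```text
clock: 27.02
position: [0.6279, -0.1117, 0.1483]
tcp_rot: [3.14, 0.01, 2.906]
contact_force: [7.0, -1.0, -3.1]
gripper_width: 0.0
grasp_force: 3.8
```

```bash
python3 -c "
from h import *
st()"
```

```text
t 27.02 r 0.0875 ang 60.6 yaw 166.5 z 0.1483 Ft -6.6 Fr 2.5 Fz -3.1
```

{"name": "drive_tool", "arguments": {"plan": "0.075 0.015 0 0 0 -0.5;0.075 0.015 0 0 0 -0.5"}}

```text
clock: 27.28
position: [0.6231, -0.1092, 0.1483]
tcp_rot: [3.141, 0.011, 2.976]
contact_force: [8.8, -0.3, -4.1]
gripper_width: 0.0001
grasp_force: 4.5
```

```bash
python3 -c "
from h import *
st()"
```

```text
t 27.27 r 0.0875 ang 64.2 yaw 170.5 z 0.1483 Ft -8.1 Fr 3.6 Fz -4.1
```

The wheel has stiffened: the pad force went from 2.7 to 4.5 N and the push from 5.6 to about 8.5 N, which means a nip of roughly 15–20 N. Backing off.

{"name": "drive_tool", "arguments": {"plan": "-0.15 0 0 0 0 0;-0.25 0 0 0 0 0;-0.25 0 0 0 0 0;0 0 0 0 0 0;0 0 -0.7 0 0 0;0 0 -1 0 0 0;0 0 -1 0 0 0;0 0 0 0 0 0;0 0 0 0 0 0"}}

```text
clock: 28.4
position: [0.6437, -0.1133, 0.2551]
tcp_rot: [3.142, 0.002, 2.975]
contact_force: [-0.2, 0.0, -0.2]
gripper_width: -0.0001
grasp_force: 0.0
```

```bash
python3 - <<'E'
from h import *
st();get_image('scene')
im=get_image('side');print(observe()['joint_velocities'].round(3))
cv2.imwrite('pics/end.png',im[:,:,::-1])
save('scene','n2.png')
a=cv2.imread('pics/raw_n1.png')[150:250,170:300].astype(int);b=cv2.imread('pics/raw_n2.png')[150:250,170:300].astype(int)
# jar cap (grey-dark blob near n1 (333,147)/4): template shift; far/near belt bolts
A=a.astype('uint8');Bm=b.astype('uint8')
for n,(x,y) in dict(cap=(83,37),nearA=(74,23),nearB=(59,58),farA=(106,29),farB=(94,65)).items():
    t=A[y-9:y+10,x-9:x+10];s=Bm[y-19:y+20,max(0,x-19):x+20]
    r=cv2.matchTemplate(s,t,cv2.TM_CCOEFF_NORMED);_,v,_,l=cv2.minMaxLoc(r);print(n,round(v,3),l[0]-10,l[1]-10)
E
```

```text
t 28.4 r 0.095 ang 51.9 yaw 170.5 z 0.2551 Ft 0.2 Fr -0.1 Fz -0.2
[ 0.001  0.005 -0.003 -0.002 -0.002 -0.002]
cap 0.958 1 0
nearA 0.961 1 0
nearB 0.933 1 0
farA 0.995 0 0
farB 0.998 0 0
```

```bash
python3 -c "
from bench import *
print(finish_job())"
```

```text
the job is handed in; nothing more can be done
None
```

I handed the job in at about 28 s on the robot's clock. The sample jar stands upright on the slide plate, midway along the belts, and the near belt was wound in until the wheel stiffened. From the wheel push I estimate a nip of about 16 N. I wound it in one continuous sweep on a single spoke, not spoke by spoke. I didn't see the judge's verdict, and I didn't view a picture after backing the arm off.

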